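Restock the lid holder with the size that fits

TASK

Restock the empty metal lid holder: of the three stacks of black cup lids, choose the one size that fits its width snugly and slide it along the counter through the open mouth until it is fully home against the back; the lids are only loosely nested, so never lift or tip the stack. Then swing the holder's retaining arm fully shut in front of the stack, and leave the other two stacks, the jar, the glass and the mug where they stand.

Things in the scene. Friction and masses are not known exactly. Their poses are not given: they have to be found in the camera images.
- lids_a: upright stack of nested black takeaway-cup lids, round, 80 mm diameter, 46 mm high (full diameter up to 38 mm, then a top dome 12 mm narrower), 80 g nominal; slides on the counter. Origin: centre of its underside, z up; it has no front.
- lids_b: upright stack of nested black takeaway-cup lids, round, 90 mm diameter, 46 mm high (full diameter up to 38 mm, then a top dome 12 mm narrower), 90 g nominal; slides on the counter. Origin: centre of its underside, z up; it has no front.
- lids_c: upright stack of nested black takeaway-cup lids, round, 98 mm diameter, 46 mm high (full diameter up to 38 mm, then a top dome 12 mm narrower), 100 g nominal; slides on the counter. Origin: centre of its underside, z up; it has no front.
- holder: bottomless steel lid holder screwed to the counter, open on top, walls 44 mm high, 5 mm thick. Origin: on the counter, where the centre of the fitting stack belongs once home. Its +y points out of the mouth (a stack slides in along -y, roughly to the robot's right), z up. Inner width 94 mm (x -47 to +47 mm); inner face of the back wall at y = -46 mm.
- mouth (a point): on the counter in the middle of the holder's open mouth, 44 mm from its origin along its +y. The side walls are parallel up to y = +20 mm, then flare out at 35 degrees to a mouth 126 mm wide here. The arm's hinge post is at holder x = +68, y = +46 mm.
- gate (a joint): retaining arm, angle (rad) about its vertical hinge: 0 = shut against its stop, up to 2.3 open; starts at 1.6 to 1.9, stays where left (friction 0.03 N m). Steel strip 5 mm thick, 14 to 36 mm above the counter, reaching 75 mm from the hinge, so shut it bars just over half the mouth. At angle a it points along (-cos a, sin a) in the holder's x, y; its outer side faces (sin a, cos a).
- gate_pin (a point): top centre of the upright black pin at the free end of the arm, 12 mm diameter, from 14 to 60 mm above the counter, 69 mm from the hinge axis along the arm (and 6.5 mm to its outer side, like the middle of the strip).
- gate_hinge (a point): point on the hinge axis of the arm, 40 mm above the counter; holder x = +68, y = +46 mm; the post is 50 mm high. The outer face of the arm's strip lies 9 mm to the outer side of this axis. Shut, the arm clears the home stack by 5 mm.
- jar: bystander: glass jar with a yellow lid, 64 mm diameter, 82 mm high; origin at the centre of its underside.
- glass: bystander: clear drinking glass, 81 mm diameter, 91 mm high; origin at the centre of its underside.
- mug: bystander: small green and white mug with one handle, 65x91x55 mm; origin at the centre of the underside of its bounding box (handle included).
There are look-alikes about, which are no part of the job. What is shaped like the lids_b but orange is not meant.

How it is judged:
By the outcome, as a careful person would: the job done as asked, in the order asked, and still so for the second after the job is handed in, with the robot touching nothing.
It also fails if it takes over 72 s, if anything falls off the work surface, if the arm or the gripper's body presses on something with over 40 N, if the wrist force passes 120 N, or if a joint passes its speed limit or range.

ROBOT

A 6-joint arm with a two-finger parallel gripper is mounted at the origin on a cart in front of the work surface, level with it; the furniture and walls round the work are solid. World frame = base frame: x ahead of the robot, y to its left, z up, the work surface at z = 0. Lengths are in mm, angles in rad, forces in N, time in s.
With the tool pointing down it reaches from about 425 to 1125 mm from the base axis. Payload 14.9 kg.
Tool frame: the origin (TCP) lies midway between the tips of the shut fingers; the grasp point (between the pads) lies 19 mm behind it; z points along the fingers, y is the line along which they close (so a half turn about z gives the same grasp; the last joint's range is limited). The gripper opens to 91 mm and grips with 3 to 60 N. Pads are 32 mm wide; open, the fingers measure 118 mm over their backs; the gripper's body (76 mm by 178 mm) begins 60 mm behind the grasp point.
Start: joints at [-1.211, 0.379, 1.734, -0, 1.028, -0.033], TCP at [267.941, -646.704, 213.932] pointing down, gripper open.
Joint ranges: [-2.77, 2.77], [-0.74, 2.19], [0, 2.66], [-1.06, 4.2], [0.31, 2.87], [-3.08, 3.08]. Speed limits (rad/s): [1.89, 1.89, 2.39, 3.14, 3.14, 3.14].

INTERFACE

Orientations are given as [roll, pitch, yaw] about the fixed x, y, z axes, in that order (R = Rz(yaw) Ry(pitch) Rx(roll)).
In Python, from rig import observe, camera, hand_in, outline_of gives the robot as it stands.
- The arm moves only by the tool jog_arm, never from a script. Its argument "moves" is a list of rows, each a list of 7 numbers: the closure in counts, from 0 (fully open) to 255 (shut), then the shift along the tool's x, y, z in m, then the turn, a rotation vector about the tool's x, y, z in rad. In form: [[claw, x, y, z, wx, wy, wz], ...]. A call has 1 to 20 rows; each row is the pose to reach, as a shift and turn from the pose commanded when the call began, along the tool's axes at that moment; what a row does not reach only later rows make up. A row lasts 1/10 s, in which the tool goes at most 50 mm and 8.59 degrees, less where a joint would pass 70% of its speed; a pose out of reach is approached as far as the arm can. A call with a gripper value outside its range is refused whole. The fingers move at their own pace and stop on an object; "force" is the grip in N (left out, the last holds). Time passes only in rows, so rows that repeat a pose let the fingers close. It gives the time, the measured TCP pose, the force, the opening and the grip force at its end, in the units of the state.
- observe(): the state, without advancing time (a new reading comes with each control period).
- camera(name): name is "scene" or "top"; returns a dict with "color" (400x640x3 uint8, red, green, blue), "depth" (400x640 float32, mm along the optical axis (not along the pixel's ray), 0 where there is no reading), "intrinsics" (3x3 intrinsics, pixels), "extrinsics" (4x4, takes a point from camera to world coordinates). Camera axes: x right, y up, looking along -z (the intrinsics and any distortion apply to the point x, -y, -z); pixel columns grow to the right and rows downward; lengths in mm; the calibration is good to about 2 mm. A picture is of the moment at which its call begins.
- hand_in(): hands the job in; it is judged then, once.
Trained networks look in a picture, given as the dict that the camera call returned (one of the last four; its "shot" number tells which), for a name from the list of things; names that differ only in an ending like _2 or _b are one class to them, and where a whole thing is asked for, a point or a joint stands for the part that bears it (a point fixed in the world has none). Each returns a list of dicts, best first, with "conf" (0 to 1); they miss things now and then, are a little off and sometimes report something else, mostly with a low value. They report only what shows in the picture. A call takes as long as a camera call. They do not tell look-alikes from the thing itself.
- outline_of(picture, name): "mask" (400x640 bool, what is visible of it) and "centre" ([column, row] in pixels, amid what is visible of it).
The state is a dict: "time": time; "joint_pos": joint angles; "joint_vel": joint speeds; "joint_torque": joint torques, N m; "tool_pos": TCP position; "eef_rot": TCP orientation; "ft_force": force on the tool from outside, world axes, zero at the start; "wrist_torque": the same for the moment, N m; "gripper_width": finger opening in mm; "grip_force": force on a finger pad.
Only numpy, scipy, OpenCV 4.12 (cv2) and the standard library are available. Lean on these libraries where they do the work, as an engineer would, in place of code of your own. Each camera call takes 0.05 s, during which the arm holds its last target. There are 200 camera calls.

## Working session

There is one attempt and no reset: what is moved stays moved. The work goes in short steps, Python scripts to look and compute and a tool call to move; the robot and the scene stay as the last step left them, time stands still between calls to the robot, and variables do not carry over. Pictures are saved under pics/ and viewed, at most 10 in all, crops included, and the job is handed in when it is done.

Besides the shell and the picture viewer there is one more tool, called as a command line: name --pt "numbers of a row" for each row, then --argument value for the rest. jog_arm: Moves the arm, as the interface text tells. Its arguments: {"type":"object","properties":{"moves":{"type":"array","items":{"type":"array","items":{"type":"number"}}},"force":{"type":"number"}},"required":["moves"]}

```bash
mkdir -p pics
cat > h.py <<'E'
import numpy as np, cv2
from rig import observe, camera, hand_in, outline_of
def cloud(c):
    K=np.array(c["intrinsics"]);E=np.array(c["extrinsics"]);d=c["depth"]
    v,u=np.mgrid[0:400,0:640]
    P=np.stack([(u-K[0,2])/K[0,0]*d,-(v-K[1,2])/K[1,1]*d,-d],-1)
    W=P@E[:3,:3].T+E[:3,3]; W[d==0]=np.nan
    return W
def save(im,n): cv2.imwrite("pics/"+n+".png",cv2.cvtColor(im,cv2.COLOR_RGB2BGR))
E
python3 - <<'E'
from h import *
s=observe();print({k:np.round(v,3).tolist() for k,v in s.items()})
for n in("scene","top"):
    c=camera(n);save(c["color"],n+"0");print(n,[k for k in c],np.round(c["extrinsics"],2).tolist())
    np.savez(n+"0.npz",W=cloud(c),color=c["color"])
    W=cloud(c)
    for o in("lids_a","holder","gate","jar","glass","mug"):
        for r in outline_of(c,o)[:6]:
            print(o,round(r["conf"],2),np.round(r["centre"]),r["mask"].sum(),np.round(np.nanmedian(W[r["mask"]],0)),np.round(np.nanpercentile(W[r["mask"]],[3,97],axis=0)).tolist())
E
```

```text
{'time': 0.0, 'joint_pos': [-1.211, 0.379, 1.735, -0.0, 1.028, -0.033], 'joint_vel': [-0.0, -0.0, 0.002, 0.001, -0.002, 0.001], 'joint_torque': [-0.002, -76.373, -43.437, 0.065, 0.042, -0.0], 'tool_pos': [267.787, -646.34, 213.283], 'eef_rot': [-3.141, -0.0, 0.393], 'ft_force': [-0.87, 0.09, 0.146], 'wrist_torque': [0.054, 0.055, 0.034], 'grip_force': 0.0, 'gripper_width': 91.086}
scene ['color', 'depth', 'intrinsics', 'extrinsics', 'shot'] [[-0.66, 0.42, -0.62, -338.27], [-0.75, -0.39, 0.53, 682.47], [-0.02, 0.82, 0.58, 840.92], [0.0, 0.0, 0.0, 1.0]]
lids_a 0.98 [270. 266.] 910 [379. 231.  39.] [[355.0, 194.0, 2.0], [420.0, 259.0, 46.0]]
lids_a 0.98 [242. 244.] 1112 [506. 242.  40.] [[478.0, 197.0, 2.0], [560.0, 278.0, 46.0]]
lids_a 0.73 [340. 238.] 956 [347.  42.  39.] [[317.0, -4.0, 2.0], [392.0, 73.0, 46.0]]
lids_a 0.56 [214. 216.] 831 [647. 234.  38.] [[624.0, 193.0, 1.0], [698.0, 268.0, 46.0]]
holder 0.81 [330. 197.] 929 [548. -76.  24.] [[435.0, -138.0, -1.0], [591.0, 28.0, 47.0]]
gate 0.8 [299. 198.] 226 [577.  -7.  27.] [[556.0, -41.0, 9.0], [586.0, 31.0, 57.0]]
jar 0.61 [36
[... 724 characters left out ...]
4 [ 545. -102.   28.] [[431.0, -143.0, -1.0], [585.0, 22.0, 50.0]]
holder 0.21 [448. 205.] 1243 [ 517. -338.   45.] [[480.0, -370.0, 7.0], [552.0, -296.0, 92.0]]
gate 0.45 [306. 179.] 133 [579.   6.  35.] [[557.0, -38.0, 1.0], [592.0, 28.0, 60.0]]
gate 0.43 [208. 253.] 990 [393. 216.  43.] [[360.0, 183.0, 12.0], [426.0, 253.0, 48.0]]
jar 0.65 [436. 164.] 833 [ 611. -312.   80.] [[588.0, -345.0, 1.0], [648.0, -290.0, 85.0]]
glass 0.77 [451. 205.] 1239 [ 517. -340.   45.] [[480.0, -371.0, 11.0], [552.0, -296.0, 92.0]]
glass 0.72 [308. 178.] 151 [579.   1.  35.] [[558.0, -38.0, -2.0], [592.0, 28.0, 60.0]]
mug 0.79 [394. 282.] 755 [ 329. -218.   22.] [[299.0, -257.0, 3.0], [356.0, -182.0, 56.0]]
```

View pics/scene0.png

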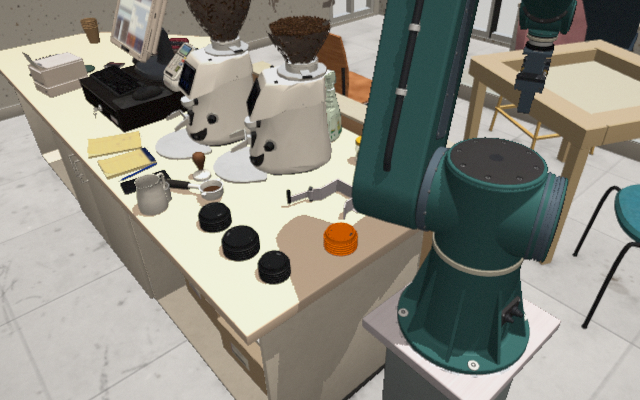

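View pics/top0.png

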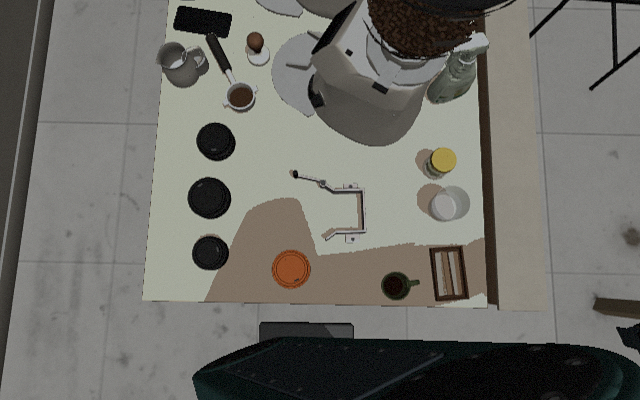

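Scene: three black stacks in the top view at (216,141), (209,197) and (210,252). The orange look-alike is at (291,268), the holder at (345,210), and the gate pin at (295,174). I'll measure the diameters, holder pose and gate angle, and check the clearance to the grinder.

```bash
cat > m.py <<'E'
from h import *
from scipy.optimize import least_squares
t=np.load("top0.npz");s=np.load("scene0.npz")
A=np.concatenate([t["W"].reshape(-1,3),s["W"].reshape(-1,3)]);A=A[~np.isnan(A[:,0])]
T=t["W"].reshape(-1,3);T=T[~np.isnan(T[:,0])]
for c0 in((661,218),(522,225),(392,215),(360,28)):
    for nm,C in(("top",T),):
        q=C[(np.hypot(C[:,0]-c0[0],C[:,1]-c0[1])<70)&(C[:,2]>41)&(C[:,2]<55)]
        (cx,cy),r=cv2.minEnclosingCircle(q[:,:2].astype(np.float32))
        q2=C[(np.hypot(C[:,0]-cx,C[:,1]-cy)<70)&(C[:,2]>15)&(C[:,2]<55)]
        print(c0,"dome",round(cx,1),round(cy,1),"d",round(2*r,1),"sd centre",q[:,:2].mean(0).round(1),"full d",2*np.percentile(np.hypot(*(q2[:,:2]-[cx,cy]).T),[90,97]).round(1), "area d",)
seg=np.array([[(65.5,46),(49.5,20)],[(49.5,20),(49.5,-48.5)],[(49.5,-48.5),(-49.5,-48.5)],[(-49.5,-48.5),(-49.5,20)],[(-49.5,20),(-65.5,46)]],float)
q=T[(T[:,0]>400)&(T[:,0]<600)&(T[:,1]>-160)&(T[:,1]<-20)&(T[:,2]>36)&(T[:,2]<54)]
def dist(p,Q):
    c,s_=np.cos(p[2]),np.sin(p[2]);L=(Q[:,:2]-p[:2])@np.array([[c,-s_],[s_,c]])
    D=[]
    for a,b in seg:
        k=np.clip(((L-a)@(b-a))/((b-a)@(b-a)),0,1);D.append(np.hypot(*(L-a-k[:,None]*(b-a)).T))
    return np.min(D,0)
best=min((least_squares(dist,[505,-85,y],args=(q,),loss="soft_l1",f_scale=3) for y in(-.3,-.1,.1,.3)),key=lambda r:r.cost)
p=best.x;print("holder",p.round(3),len(q),"med",np.median(dist(p,q)).round(2))
c,s_=np.cos(p[2]),np.sin(p[2]);R=np.array([[c,-s_],[s_,c]])
hg=p[:2]+R@[68,46];print("hinge",hg.round(1),"mouth",(p[:2]+R@[0,44]).round(1))
g=T[(np.hypot(T[:,0]-hg[0],T[:,1]-hg[1])<95)&(T[:,1]>hg[1]-10)&(T[:,2]>54)&(T[:,2]<70)]
pin=np.median(g[:,:2],0);L=R.T@(pin-hg);print("pin",pin.round(1),len(g),"ang",np.arctan2(L[1],-L[0])-0,"minus offset",np.arctan2(6.5,69), "r",np.hypot(*L))
# tall things nearby
for (x0,x1,y0,y1) in((600,640,-150,120),(640,680,-150,120),(680,720,-150,120),(720,800,-150,330),(600,800,200,330)):
    k=A[(A[:,0]>x0)&(A[:,0]<x1)&(A[:,1]>y0)&(A[:,1]<y1)&(A[:,2]>55)&(A[:,2]<400)]
    if len(k):print((x0,x1,y0,y1),len(k),k.min(0).round(),k.max(0).round())
im=cv2.resize(t["color"][110:290,160:380],(770,630)[:2],interpolation=cv2.INTER_CUBIC)
save(cv2.resize(t["color"][110:290,160:380],(726,594),interpolation=cv2.INTER_CUBIC),"crop")
E
python3 m.py
```

```text
(661, 218) dome 664.4 224.0 d 80.5 sd centre [666.1 223.7] full d [85.  89.4] area d
(522, 225) dome 525.4 230.6 d 87.7 sd centre [524.7 230.9] full d [94.2 96.6] area d
(392, 215) dome 393.4 218.2 d 70.2 sd centre [393.2 219.5] full d [75.6 79.2] area d
(360, 28) dome 361.2 27.7 d 80.4 sd centre [360.4  27.8] full d [84.4 88.2] area d
holder [ 4.98634e+02 -9.03860e+01  5.30000e-02] 348 med 1.53
hinge [564.1 -40.8] mouth [496.3 -46.4]
pin [583.9  24. ] 22 ang 1.9196091775995894 minus offset 0.09392571491069698 r 67.77597727846151
(640, 680, -150, 120) 803 [ 660. -150.   55.] [ 680. -100.  335.]
(680, 720, -150, 120) 4607 [ 680. -150.   55.] [720. -17. 400.]
(720, 800, -150, 330) 6487 [ 720. -150.   55.] [800.  -0. 400.]
```

View pics/crop.png

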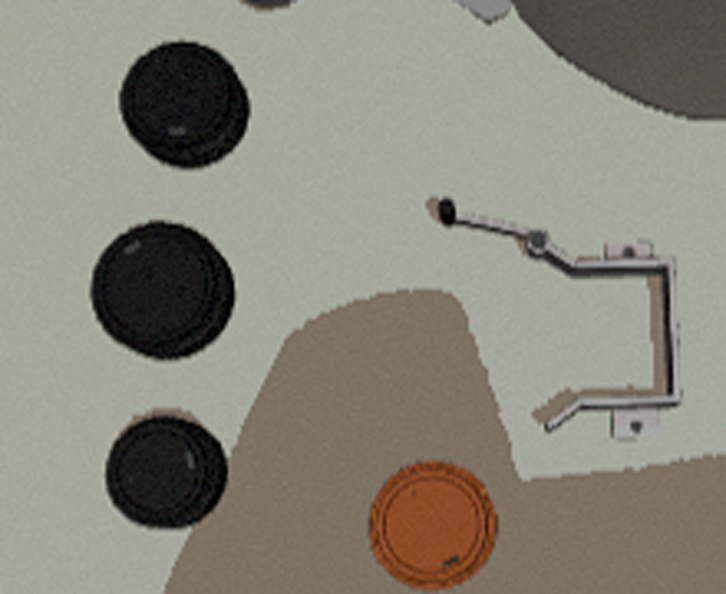

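lids_b is the middle size. The top-view dome diameters are about 80, 88 and 70 mm, so (216,141) is the 90 mm stack, (209,197) is 98 mm and (210,252) is 80 mm. The crop confirms the black one at the top left, world (664.5, 223.5). The holder is at (498.6, -90.4) with yaw 0.053, and the gate is open at about 1.83 rad.

I'll push with two half-open fingers forming a V, with tool -x as the forward direction.

jog_arm --pt "104 0.15 -0.12 -0.0465 0 0 0" --pt "104 0.347 -0.285 -0.0465 0 0 0" --pt "104 0.347 -0.285 -0.0465 0 0 0" --pt "104 0.347 -0.285 -0.0465 0 0 0" --pt "104 0.347 -0.285 -0.0465 0 0 0" --pt "104 0.347 -0.285 -0.0465 0 0 0" --pt "104 0.347 -0.285 -0.0465 0 0 0" --pt "104 0.347 -0.285 -0.0465 0 0 0" --pt "104 0.347 -0.285 -0.0465 0 0 0" --pt "104 0.556 -0.632 -0.0465 0 0 0" --pt "104 0.556 -0.632 -0.0465 0 0 0" --pt "104 0.556 -0.632 -0.0465 0 0 0" --pt "104 0.556 -0.632 -0.0465 0 0 0" --pt "104 0.556 -0.632 -0.0465 0 0 0" --pt "104 0.556 -0.632 -0.0465 0 0 0" --pt "104 0.556 -0.632 -0.0465 0 0 0" --pt "104 0.556 -0.632 -0.0465 0 0 0" --pt "104 0.556 -0.632 -0.0465 0 0 0"

```text
time: 2.5
tool_pos: [540.0, 154.1, 260.6]
eef_rot: [-3.141, -0.001, 0.396]
ft_force: [-1.6, 0.2, -0.3]
gripper_width: 54.2
grip_force: 0.0
```

```bash
cat > rows.py <<'E'
from h import *
import sys
# usage: rows.py x,y,z,yaw ... -> shift/turn in tool axes from the present pose
s=observe();p=np.array(s["tool_pos"]);w=s["eef_rot"][2];c,d=np.cos(w),np.sin(w)
print("t",round(s["time"],2),"pos",p.round(1),"rot",np.round(s["eef_rot"],3),"w",round(s["gripper_width"],1),"F",np.round(s["ft_force"],1),"J",np.round(s["joint_pos"],2))
for a in sys.argv[1:]:
    q=np.array(list(map(float,a.split(','))));D=(q[:3]-p)/1000
    print(a,"->",np.round([c*D[0]+d*D[1],d*D[0]-c*D[1],-D[2]],4),"wz",round(-(q[3]-w),3))
E
python3 rows.py 709.2,272.1,120,.827 709.2,272.1,10,.827
```

```text
t 2.5 pos [540.  154.1 260.6] rot [-3.141e+00 -1.000e-03  3.960e-01] w 54.2 F [-1.6  0.2 -0.3] J [0.24 0.1  1.99 0.   1.05 1.41]
709.2,272.1,120,.827 -> [ 0.2016 -0.0436  0.1406] wz -0.431
709.2,272.1,10,.827 -> [ 0.2016 -0.0436  0.2506] wz -0.431
```

jog_arm --pt "104 0.202 -0.046 0.06 0 0 -0.431" --pt "104 0.202 -0.046 0.06 0 0 -0.431" --pt "104 0.202 -0.046 0.06 0 0 -0.431" --pt "104 0.202 -0.046 0.06 0 0 -0.431" --pt "104 0.202 -0.046 0.1 0 0 -0.431" --pt "104 0.202 -0.046 0.14 0 0 -0.431" --pt "104 0.202 -0.046 0.14 0 0 -0.431" --pt "104 0.202 -0.046 0.14 0 0 -0.431" --pt "104 0.202 -0.046 0.14 0 0 -0.431"

```text
time: 3.4
tool_pos: [709.9, 269.8, 123.4]
eef_rot: [3.14, -0.003, 0.823]
ft_force: [-0.2, 0.4, -0.1]
gripper_width: 54.2
grip_force: 0.0
```

```bash
python3 rows.py 709.2,272.1,10,.827 526.2,73.3,10,.827
python3 - <<'E'
from h import *
c=camera("scene");save(cv2.resize(c["color"][60:320,100:420],(738,600)),"s1")
E
```

```text
t 3.4 pos [709.9 269.8 123.4] rot [ 3.14e+00 -3.00e-03  8.23e-01] w 54.2 F [-0.2  0.4 -0.1] J [0.33 0.57 1.64 0.   0.93 1.08]
709.2,272.1,10,.827 -> [ 0.0012 -0.0021  0.1134] wz -0.004
526.2,73.3,10,.827 -> [-0.269  -0.0012  0.1134] wz -0.004
```

View pics/s1.png

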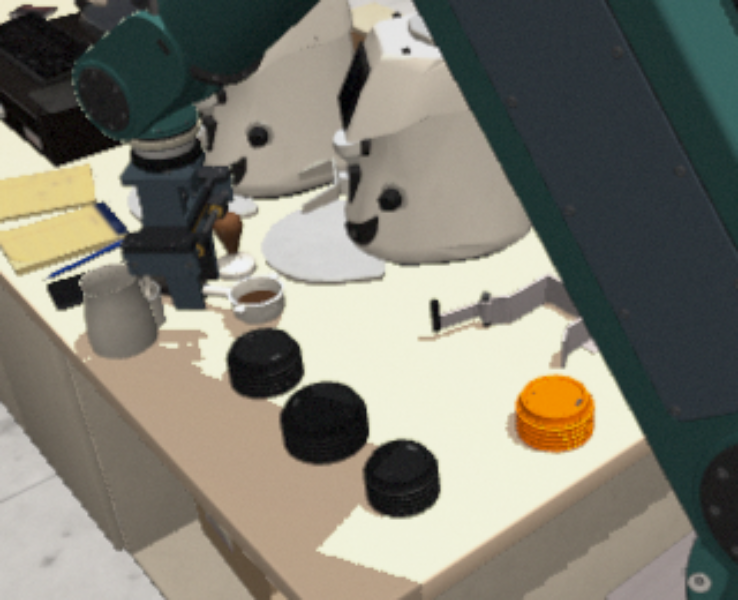

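The gripper sits at crop (170,230), just behind the 90 mm stack at (265,362), and is clear of the jug and portafilter. I'll descend and push.

jog_arm --pt "104 0.001 -0.001 0.04 0 0 -0.004" --pt "104 0.001 -0.001 0.08 0 0 -0.004" --pt "104 0.001 -0.001 0.112 0 0 -0.004" --pt "104 0.001 -0.001 0.112 0 0 -0.004" --pt "104 0.001 -0.001 0.112 0 0 -0.004" --pt "104 -0.008 -0.001 0.112 0 0 -0.004" --pt "104 -0.016 -0.001 0.112 0 0 -0.004" --pt "104 -0.024 -0.001 0.112 0 0 -0.004" --pt "104 -0.034 -0.001 0.112 0 0 -0.004" --pt "104 -0.044 -0.001 0.112 0 0 -0.004" --pt "104 -0.054 -0.001 0.112 0 0 -0.004" --pt "104 -0.064 -0.001 0.112 0 0 -0.004" --pt "104 -0.074 -0.001 0.112 0 0 -0.004" --pt "104 -0.082 -0.001 0.112 0 0 -0.004" --pt "104 -0.088 -0.001 0.112 0 0 -0.004" --pt "104 -0.09 -0.001 0.112 0 0 -0.004" --pt "104 -0.09 -0.001 0.112 0 0 -0.004"

```text
time: 5.15
tool_pos: [646.5, 204.2, 8.3]
eef_rot: [-3.141, 0.0, 0.828]
ft_force: [-0.6, 0.7, -0.3]
gripper_width: 54.1
grip_force: 0.0
```

```bash
cat > st.py <<'E'
from h import *
from scipy.optimize import least_squares
def stacks(show=None,near=None):
    s=observe();w=s["eef_rot"][2];p=np.array(s["tool_pos"][:2]);ax=np.array([np.cos(w),np.sin(w)])
    for n in("top","scene"):
        c=camera(n);W=cloud(c)
        if show:save(c["color"],show+n)
        for r in outline_of(c,"lids_b"):
            q=W[r["mask"]];q=q[(q[:,2]>41)&(q[:,2]<53)]
            if r["conf"]<.3 or len(q)<60 : continue
            (cx,cy),R=cv2.minEnclosingCircle(q[:,:2].astype(np.float32));m=np.array([cx,cy])-p
            print(n,round(r["conf"],2),len(q),"c",round(cx,1),round(cy,1),"d",round(2*R,1),"ahead",round(-m@ax,1),"side(tool y)",round(m@[ax[1],-ax[0]],1), "img",np.round(r["centre"]))
if __name__=="__main__":
    import sys
    stacks(*sys.argv[1:])
E
python3 rows.py 526.2,73.3,10,.827;python3 st.py
```

```text
t 5.15 pos [646.5 204.2   8.3] rot [-3.141  0.     0.828] w 54.1 F [-0.6  0.7 -0.3] J [ 0.27  0.62  1.82 -0.    0.7   1.01]
526.2,73.3,10,.827 -> [-0.1778 -0.     -0.0017] wz 0.001
top 0.97 576 c 608.3 165.9 d 80.3 ahead 54.1 side(tool y) -2.2 img [238. 163.]
top 0.63 846 c 358.7 29.0 d 82.6 ahead 323.7 side(tool y) -93.4 img [293. 271.]
scene 0.97 321 c 588.1 175.9 d 122.6 ahead 60.4 side(tool y) -23.8 img [246. 212.]
scene 0.96 370 c 360.7 29.5 d 80.6 ahead 322.0 side(tool y) -92.2 img [339. 240.]
scene 0.79 458 c 525.0 233.4 d 88.6 ahead 60.7 side(tool y) -109.2 img [242. 243.]
scene 0.57 363 c 393.5 222.7 d 72.1 ahead 157.6 side(tool y) -198.8 img [270. 263.]
```

The stack is nestled in the V, 54 mm ahead. I'll continue to the spot in front of the mouth.

jog_arm --pt "104 -0.006 0 -0.001 0 0 0" --pt "104 -0.014 0 -0.001 0 0 0" --pt "104 -0.024 0 -0.001 0 0 0" --pt "104 -0.034 0 -0.001 0 0 0" --pt "104 -0.044 0 -0.001 0 0 0" --pt "104 -0.054 0 -0.001 0 0 0" --pt "104 -0.064 0 -0.001 0 0 0" --pt "104 -0.074 0 -0.001 0 0 0" --pt "104 -0.084 0 -0.001 0 0 0" --pt "104 -0.094 0 -0.001 0 0 0" --pt "104 -0.104 0 -0.001 0 0 0" --pt "104 -0.114 0 -0.001 0 0 0" --pt "104 -0.124 0 -0.001 0 0 0" --pt "104 -0.134 0 -0.001 0 0 0" --pt "104 -0.144 0 -0.001 0 0 0" --pt "104 -0.154 0 -0.001 0 0 0" --pt "104 -0.164 0 -0.001 0 0 0" --pt "104 -0.172 0 -0.001 0 0 0" --pt "104 -0.176 0 -0.001 0 0 0" --pt "104 -0.176 0 -0.001 0 0 0"

```text
time: 7.35
tool_pos: [527.4, 74.5, 9.4]
eef_rot: [-3.141, 0.0, 0.827]
ft_force: [-0.0, 0.3, 0.4]
gripper_width: 54.2
grip_force: 0.0
```

```bash
python3 st.py;python3 rows.py 500,100,10,1.624
```

```text
top 0.78 156 c 493.5 18.1 d 64.2 ahead 64.4 side(tool y) 13.2 img [300. 212.]
top 0.64 357 c 533.0 242.0 d 79.3 ahead -127.2 side(tool y) -109.2 img [198. 190.]
top 0.52 113 c 362.3 0.6 d 52.2 ahead 166.1 side(tool y) -71.5 img [307. 266.]
scene 0.7 366 c 360.6 30.6 d 80.7 ahead 145.2 side(tool y) -93.1 img [343. 238.]
scene 0.6 358 c 390.9 219.3 d 74.0 ahead -14.3 side(tool y) -198.4 img [272. 265.]
scene 0.59 234 c 487.9 39.4 d 79.4 ahead 52.5 side(tool y) -5.3 img [308. 217.]
t 7.55 pos [528.   75.    9.4] rot [ 3.142 -0.     0.828] w 54.2 F [-0.4 -0.3  0.2] J [ 0.1   0.46  2.12 -0.    0.56  0.84]
500,100,10,1.624 -> [-0.0005 -0.0375 -0.0006] wz -0.796
```

```bash
python3 rows.py 487,120,90,1.624
```

```text
t 7.55 pos [528.   75.    9.4] rot [ 3.142 -0.     0.828] w 54.2 F [-0.4 -0.3  0.2] J [ 0.1   0.46  2.12 -0.    0.56  0.84]
487,120,90,1.624 -> [ 0.0055 -0.0606 -0.0806] wz -0.796
```

jog_arm --pt "104 0.02 0 0 0 0 0" --pt "104 0.03 0 -0.02 0 0 0" --pt "104 0.03 0 -0.06 0 0 0" --pt "104 0.03 0 -0.08 0 0 -0.15" --pt "104 0.0055 -0.061 -0.08 0 0 -0.3" --pt "104 0.0055 -0.061 -0.08 0 0 -0.45" --pt "104 0.0055 -0.061 -0.08 0 0 -0.6" --pt "104 0.0055 -0.061 -0.08 0 0 -0.796" --pt "104 0.0055 -0.061 -0.08 0 0 -0.796" --pt "104 0.0055 -0.061 -0.08 0 0 -0.796"

```text
time: 8.55
tool_pos: [486.6, 120.4, 89.5]
eef_rot: [3.142, -0.0, 1.625]
ft_force: [0.1, -0.8, -0.5]
gripper_width: 53.8
grip_force: 0.0
```

```bash
python3 st.py p2;python3 rows.py 487,120,90,1.624
```

```text
top 0.97 784 c 491.6 37.2 d 82.5 ahead 83.3 side(tool y) 0.5 img [287. 216.]
top 0.56 844 c 361.3 29.5 d 81.0 ahead 84.0 side(tool y) -130.1 img [292. 271.]
scene 0.96 287 c 490.7 40.9 d 80.5 ahead 79.6 side(tool y) -0.2 img [306. 217.]
scene 0.68 362 c 393.0 223.0 d 69.6 ahead -107.5 side(tool y) -88.0 img [271. 264.]
scene 0.67 363 c 358.9 30.8 d 81.0 ahead 82.6 side(tool y) -132.4 img [342. 238.]
scene 0.61 456 c 524.3 231.9 d 89.1 ahead -109.3 side(tool y) 43.6 img [242. 244.]
t 8.75 pos [486.6 120.2  89.4] rot [-3.141 -0.     1.622] w 53.9 F [0.5 0.2 0.2] J [0.2  0.27 2.18 0.   0.69 0.14]
487,120,90,1.624 -> [-0.0002  0.0004 -0.0006] wz -0.002
```

View pics/p2top.png

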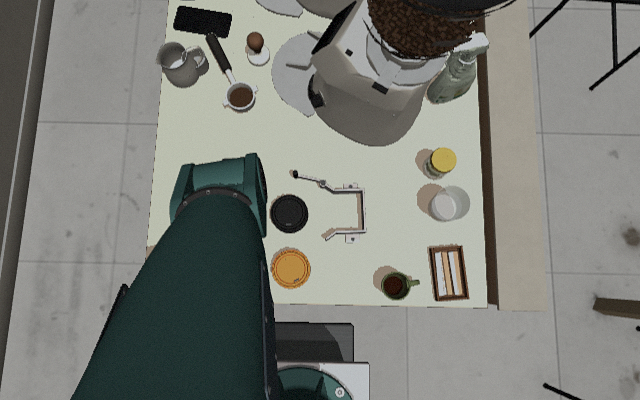

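The stack at (289,214) is lined up with the mouth, within about 1 mm of the holder axis. I'll descend and push in.

jog_arm --pt "104 0 0.001 0.04 0 0 -0.001" --pt "104 0 0.001 0.08 0 0 -0.001" --pt "104 0 0.001 0.08 0 0 -0.001" --pt "104 -0.01 0.001 0.08 0 0 -0.001" --pt "104 -0.02 0.001 0.08 0 0 -0.001" --pt "104 -0.026 0.001 0.08 0 0 -0.001" --pt "104 -0.032 0.001 0.08 0 0 -0.001" --pt "104 -0.04 0.001 0.08 0 0 -0.001" --pt "104 -0.048 0.001 0.08 0 0 -0.001" --pt "104 -0.056 0.001 0.08 0 0 -0.001" --pt "104 -0.064 0.001 0.08 0 0 -0.001" --pt "104 -0.072 0.001 0.08 0 0 -0.001" --pt "104 -0.08 0.001 0.08 0 0 -0.001" --pt "104 -0.087 0.001 0.08 0 0 -0.001" --pt "104 -0.094 0.001 0.08 0 0 -0.001" --pt "104 -0.1 0.001 0.08 0 0 -0.001" --pt "104 -0.106 0.001 0.08 0 0 -0.001" --pt "104 -0.11 0.001 0.08 0 0 -0.001" --pt "104 -0.114 0.001 0.08 0 0 -0.001" --pt "104 -0.114 0.001 0.08 0 0 -0.001"

```text
time: 10.75
tool_pos: [493.6, 6.0, 9.4]
eef_rot: [-3.142, 0.0, 1.625]
ft_force: [-0.3, -0.2, -0.3]
gripper_width: 54.1
grip_force: 0.0
```

```bash
python3 st.py p3;python3 rows.py 495.8,-38,9,1.624
```

```text
top 0.9 286 c 395.1 224.0 d 66.7 ahead -223.0 side(tool y) -86.6 img [198. 249.]
top 0.8 952 c 524.5 229.7 d 88.0 ahead -221.7 side(tool y) 42.9 img [211. 199.]
top 0.53 138 c 495.6 -68.4 d 58.3 ahead 74.4 side(tool y) -2.0 img [334. 211.]
scene 0.94 472 c 524.3 231.6 d 90.6 ahead -223.7 side(tool y) 42.8 img [242. 243.]
scene 0.78 381 c 359.9 30.4 d 81.2 ahead -31.6 side(tool y) -132.1 img [338. 240.]
scene 0.66 358 c 393.1 220.8 d 72.4 ahead -219.9 side(tool y) -88.8 img [272. 265.]
t 10.95 pos [493.5   6.4   9.4] rot [-3.141  0.     1.625] w 54.3 F [-0.2  0.6 -0.6] J [-0.03  0.42  2.19 -0.    0.53 -0.09]
495.8,-38,9,1.624 -> [-0.0445 -0.0001  0.0004] wz 0.001
```

jog_arm --pt "104 -0.004 0 0 0 0 0" --pt "104 -0.008 0 0 0 0 0" --pt "104 -0.012 0 0 0 0 0" --pt "104 -0.016 0 0 0 0 0" --pt "104 -0.02 0 0 0 0 0" --pt "104 -0.024 0 0 0 0 0" --pt "104 -0.028 0 0 0 0 0" --pt "104 -0.032 0 0 0 0 0" --pt "104 -0.036 0 0 0 0 0" --pt "104 -0.039 0 0 0 0 0" --pt "104 -0.041 0 0 0 0 0" --pt "104 -0.041 0 0 0 0 0"

```text
time: 12.15
tool_pos: [495.9, -34.8, 9.5]
eef_rot: [3.141, 0.0, 1.625]
ft_force: [-0.8, -1.0, 0.4]
gripper_width: 53.8
grip_force: 0.0
```

jog_arm --pt "104 -0.001 0 0 0 0 0" --pt "104 -0.002 0 0 0 0 0" --pt "104 -0.002 0 0 0 0 0"

```text
time: 12.45
tool_pos: [495.9, -36.6, 9.4]
eef_rot: [-3.142, -0.0, 1.625]
ft_force: [-0.5, 1.1, -0.4]
gripper_width: 54.1
grip_force: 0.1
```

jog_arm --pt "104 -0.001 0 0 0 0 0" --pt "104 -0.002 0 0 0 0 0" --pt "104 -0.002 0 0 0 0 0"

```text
time: 12.75
tool_pos: [496.0, -38.7, 9.4]
eef_rot: [3.142, 0.0, 1.625]
ft_force: [-0.6, 0.4, -0.2]
gripper_width: 53.9
grip_force: 0.1
```

jog_arm --pt "104 -0.001 0 0 0 0 0" --pt "104 -0.001 0 0 0 0 0" --pt "104 -0.001 0 0 0 0 0"

```text
time: 13.05
tool_pos: [496.1, -39.6, 9.4]
eef_rot: [3.142, 0.0, 1.625]
ft_force: [-0.0, -0.6, -0.4]
gripper_width: 53.9
grip_force: 0.1
```

jog_arm --pt "104 -0.001 0 0 0 0 0" --pt "104 -0.001 0 0 0 0 0" --pt "104 -0.001 0 0 0 0 0"

```text
time: 13.35
tool_pos: [496.1, -40.6, 9.4]
eef_rot: [-3.142, 0.0, 1.625]
ft_force: [-0.6, 0.0, 0.4]
gripper_width: 53.7
grip_force: 0.1
```

jog_arm --pt "104 -0.001 0 0 0 0 0" --pt "104 -0.001 0 0 0 0 0" --pt "104 -0.001 0 0 0 0 0"

```text
time: 13.65
tool_pos: [496.2, -41.6, 9.4]
eef_rot: [3.142, 0.0, 1.625]
ft_force: [0.5, 1.0, -0.7]
gripper_width: 53.7
grip_force: 0.1
```

```bash
python3 st.py p4
```

```text
top 0.82 634 c 393.2 219.2 d 70.0 ahead -266.0 side(tool y) -88.7 img [207. 255.]
top 0.62 938 c 523.2 230.0 d 89.1 ahead -269.8 side(tool y) 41.6 img [210. 197.]
scene 0.76 459 c 524.6 232.5 d 88.2 ahead -272.2 side(tool y) 43.2 img [242. 243.]
scene 0.66 346 c 393.8 222.3 d 69.5 ahead -269.0 side(tool y) -88.1 img [270. 263.]
scene 0.65 357 c 358.2 29.7 d 80.5 ahead -78.6 side(tool y) -133.9 img [339. 238.]
```

View pics/p4top.png

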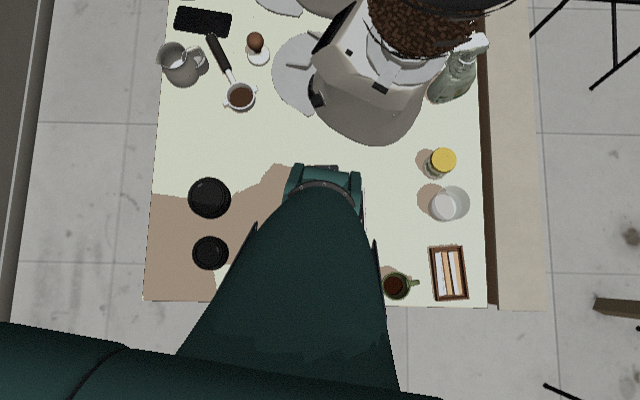

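The arm hides the holder here, and only the other stacks at (209,197) and (210,252) show. I'll keep going in 1 mm steps until the back wall answers.

jog_arm --pt "104 -0.001 0 0 0 0 0" --pt "104 -0.002 0 0 0 0 0" --pt "104 -0.002 0 0 0 0 0"

```text
time: 14.15
tool_pos: [496.0, -42.5, 9.4]
eef_rot: [-3.141, -0.001, 1.624]
ft_force: [0.0, 18.9, 2.5]
gripper_width: 54.0
grip_force: 8.6
```

jog_arm --pt "104 -0.001 0 0 0 0 0" --pt "104 -0.001 0 0 0 0 0" --pt "104 -0.001 0 0 0 0 0"

```text
time: 14.45
tool_pos: [496.0, -42.8, 9.4]
eef_rot: [-3.141, -0.002, 1.624]
ft_force: [0.5, 29.7, 4.5]
gripper_width: 53.7
grip_force: 13.4
```

Contact: 19 N rising to 30 N over 1 mm, so the stack is home. I'll retract and check.

jog_arm --pt "104 0.01 0 0 0 0 0" --pt "104 0.03 0 0 0 0 0" --pt "104 0.07 0 0 0 0 0" --pt "104 0.1 0 -0.03 0 0 0" --pt "200 0.12 0 -0.08 0 0 0" --pt "255 0.15 0 -0.12 0 0 0" --pt "255 0.15 0 -0.12 0 0 0" --pt "255 0.15 0 -0.12 0 0 0"

```text
time: 15.25
tool_pos: [488.8, 105.9, 130.4]
eef_rot: [3.139, -0.0, 1.626]
ft_force: [-0.8, 0.9, -0.5]
gripper_width: 25.0
grip_force: 0.0
```

```bash
python3 - <<'E'
from h import *
c=camera("top");W=cloud(c);save(cv2.resize(c["color"][110:290,230:450],(726,594),interpolation=cv2.INTER_CUBIC),"home")
T=W.reshape(-1,3);T=T[~np.isnan(T[:,0])]
th=.053;R=np.array([[np.cos(th),-np.sin(th)],[np.sin(th),np.cos(th)]])
# dark dome pixels inside holder
col=c["color"].reshape(-1,3)[~np.isnan(W.reshape(-1,3)[:,0])].astype(int).max(1)
L=(T[:,:2]-[498.6,-90.4])@R
m=(np.abs(L[:,0])<44)&(L[:,1]>-42)&(L[:,1]<90)&(T[:,2]>42)&(T[:,2]<54)&(col<60)
(a,b),r=cv2.minEnclosingCircle(L[m].astype(np.float32));print("stack in holder frame",round(a,1),round(b,1),"d",round(2*r,1),m.sum())
hg=np.array([564.1,-40.8]);g=T[(np.hypot(T[:,0]-hg[0],T[:,1]-hg[1])<95)&(np.hypot(T[:,0]-hg[0],T[:,1]-hg[1])>50)&(T[:,0]>540)&(T[:,2]>54)&(T[:,2]<66)];print("pin",np.median(g[:,:2],0),len(g))
E
python3 rows.py 570,60,129,0.8 617,17,129,-0.2 617,17,25,-0.2
```

```text
stack in holder frame -1.8 0.3 d 81.0 664
pin [583.47917358  23.93207401] 22
t 15.3 pos [488.  105.2 129.2] rot [3.141 0.    1.625] w 21.2 F [-0.1  0.9 -1.5] J [ 0.17  0.19  2.17 -0.    0.77  0.11]
570,60,129,0.8 -> [-0.0496  0.0794  0.0002] wz 0.825
617,17,129,-0.2 -> [-0.0951  0.124   0.0002] wz 1.825
617,17,25,-0.2 -> [-0.0951  0.124   0.1042] wz 1.825
```

View pics/home.png

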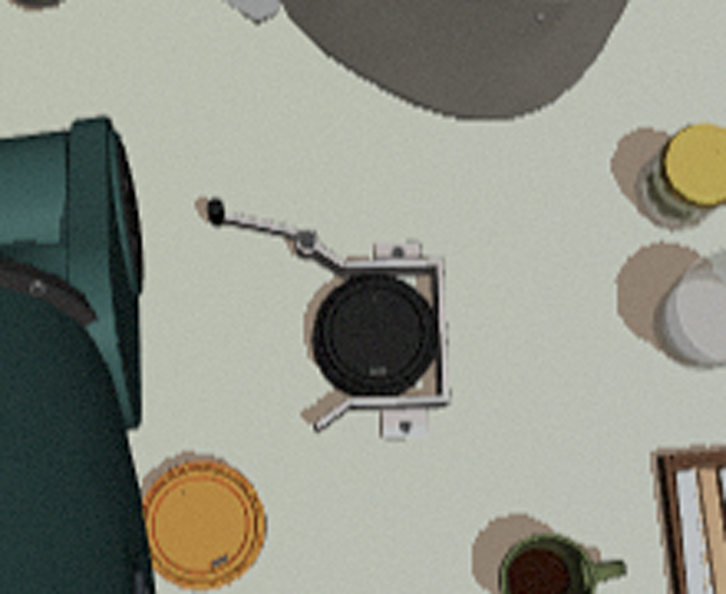

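The stack is seated in the holder at crop (376,335), touching the back wall, with centre at holder (-2, 0). The gate is still open, pin at crop (215,212). Next I'll bring the closed fingers to the outer side of the pin.

jog_arm --pt "255 -0.02 0.03 0 0 0 0.14" --pt "255 -0.05 0.079 0 0 0 0.28" --pt "255 -0.05 0.079 0 0 0 0.42" --pt "255 -0.05 0.079 0 0 0 0.56" --pt "255 -0.05 0.079 0 0 0 0.7" --pt "255 -0.05 0.079 0 0 0 0.84" --pt "255 -0.05 0.079 0 0 0 0.98" --pt "255 -0.05 0.079 0 0 0 1.12" --pt "255 -0.05 0.079 0 0 0 1.26" --pt "255 -0.05 0.079 0 0 0 1.4" --pt "255 -0.06 0.09 0 0 0 1.54" --pt "255 -0.08 0.11 0 0 0 1.68" --pt "255 -0.095 0.124 0 0 0 1.825" --pt "255 -0.095 0.124 0 0 0 1.825" --pt "255 -0.095 0.124 0 0 0 1.825" --pt "255 -0.095 0.124 0.04 0 0 1.825" --pt "255 -0.095 0.124 0.08 0 0 1.825" --pt "255 -0.095 0.124 0.104 0 0 1.825" --pt "255 -0.095 0.124 0.104 0 0 1.825" --pt "255 -0.095 0.124 0.104 0 0 1.825"

```text
time: 17.3
tool_pos: [616.5, 17.2, 25.4]
eef_rot: [3.141, 0.001, -0.199]
ft_force: [0.7, -0.5, 0.5]
gripper_width: 0.6
grip_force: 0.0
```

```bash
cat > arc.py <<'E'
from h import *
s=observe();p=np.array(s["tool_pos"][:2]);w=s["eef_rot"][2];print(s["time"],np.round(s["tool_pos"],1),np.round(w,3),s["ft_force"],np.round(s["joint_pos"],2))
c,d=np.cos(w),np.sin(w);th=.053;R=np.array([[np.cos(th),-np.sin(th)],[np.sin(th),np.cos(th)]]);hg=np.array([564.1,-40.8])
for a in np.r_[1.83,np.arange(1.7,-0.01,-.1)]:
    n=np.array([np.sin(a),np.cos(a)]);u=np.array([-np.cos(a),np.sin(a)])
    t=hg+R@(64*u+(12.5+16)*n);D=(t-p)/1000;yaw=np.pi/2+th-a
    print(round(a,2),t.round(),"[255, %.3f, %.3f, 0, 0, 0, %.2f]"%(c*D[0]+d*D[1],d*D[0]-c*D[1],-(yaw-w)))
E
python3 arc.py
```

```text
17.3 [616.5  17.2  25.4] -0.199 [ 0.74720127 -0.50101858  0.54996563] [-0.01  0.53  1.95  0.    0.67  1.76]
1.83 [605.  16.] [255, -0.011, 0.003, 0, 0, 0, 0.01]
1.7 [597.  21.] [255, -0.019, 0.000, 0, 0, 0, -0.12]
1.6 [591.  24.] [255, -0.026, -0.001, 0, 0, 0, -0.22]
1.5 [584.  26.] [255, -0.033, -0.002, 0, 0, 0, -0.32]
1.4 [578.  28.] [255, -0.040, -0.003, 0, 0, 0, -0.42]
1.3 [571.  29.] [255, -0.047, -0.002, 0, 0, 0, -0.52]
1.2 [564.  29.] [255, -0.054, -0.001, 0, 0, 0, -0.62]
1.1 [557.  29.] [255, -0.061, 0.000, 0, 0, 0, -0.72]
1.0 [550.  28.] [255, -0.067, 0.003, 0, 0, 0, -0.82]
0.9 [543.  26.] [255, -0.074, 0.006, 0, 0, 0, -0.92]
0.8 [537.  24.] [255, -0.080, 0.010, 0, 0, 0, -1.02]
0.7 [530.  21.] [255, -0.085, 0.014, 0, 0, 0, -1.12]
0.6 [524.  17.] [255, -0.090, 0.019, 0, 0, 0, -1.22]
0.5 [519.  13.] [255, -0.095, 0.024, 0, 0, 0, -1.32]
0.4 [514.   8.] [255, -0.099, 0.030, 0, 0, 0, -1.42]
0.3 [509.   2.] [255, -0.102, 0.036, 0, 0, 0, -1.52]
0.2 [505.  -3.] [255, -0.105, 0.042, 0, 0, 0, -1.62]
0.1 [502.  -9.] [255, -0.108, 0.049, 0, 0, 0, -1.72]
-0.0 [499. -16.] [255, -0.109, 0.056, 0, 0, 0, -1.82]
```

jog_arm --pt "255 -0.011 0.003 0 0 0 0.01" --pt "255 -0.019 0.0 0 0 0 -0.12" --pt "255 -0.026 -0.001 0 0 0 -0.22" --pt "255 -0.033 -0.002 0 0 0 -0.32" --pt "255 -0.04 -0.003 0 0 0 -0.42" --pt "255 -0.047 -0.002 0 0 0 -0.52" --pt "255 -0.054 -0.001 0 0 0 -0.62" --pt "255 -0.061 0 0 0 0 -0.72" --pt "255 -0.067 0.003 0 0 0 -0.82" --pt "255 -0.074 0.006 0 0 0 -0.92" --pt "255 -0.08 0.01 0 0 0 -1.02" --pt "255 -0.085 0.014 0 0 0 -1.12" --pt "255 -0.09 0.019 0 0 0 -1.22" --pt "255 -0.095 0.024 0 0 0 -1.32" --pt "255 -0.099 0.03 0 0 0 -1.42" --pt "255 -0.102 0.036 0 0 0 -1.52" --pt "255 -0.105 0.042 0 0 0 -1.62" --pt "255 -0.108 0.049 0 0 0 -1.72" --pt "255 -0.108 0.049 0 0 0 -1.72"

```text
time: 19.2
tool_pos: [501.2, -9.9, 26.6]
eef_rot: [3.14, 0.0, 1.521]
ft_force: [0.4, 0.2, 0.3]
gripper_width: 0.4
grip_force: 0.0
```

```bash
python3 rows.py 499,-16,25,1.624
python3 - <<'E'
from h import *
c=camera("scene");save(cv2.resize(c["color"][130:280,220:420],(800,600),interpolation=cv2.INTER_CUBIC),"g1")
E
```

```text
t 19.2 pos [501.2  -9.9  26.6] rot [3.14  0.    1.521] w 0.4 F [0.4 0.2 0.3] J [-0.07  0.39  2.18 -0.    0.57 -0.02]
499,-16,25,1.624 -> [-0.0062 -0.0019  0.0016] wz -0.103
```

View pics/g1.png

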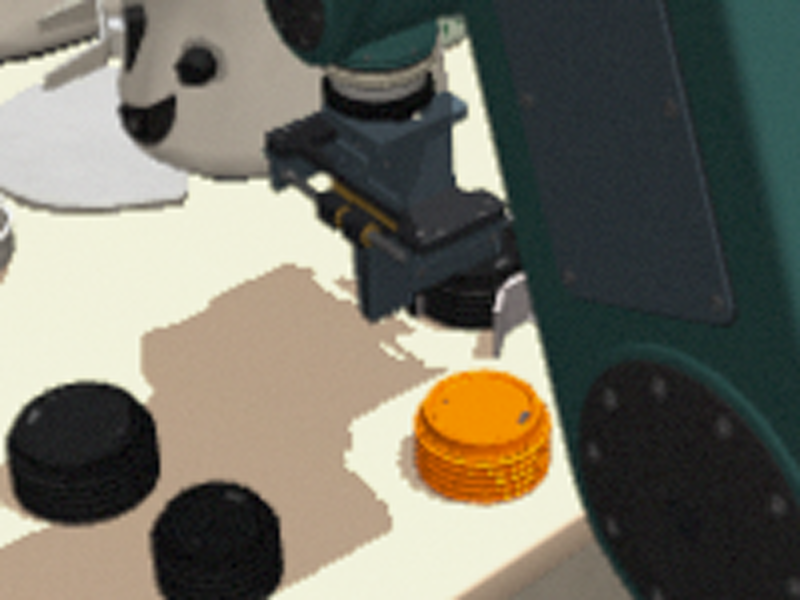

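The fingers at crop (395,280) have swung the arm round. It is no longer sticking out at its old place, and the stack at (465,290) is undisturbed. I'll creep to the stop.

jog_arm --pt "255 -0.003 -0.001 0 0 0 -0.05" --pt "255 -0.006 -0.002 0 0 0 -0.1" --pt "255 -0.006 -0.002 0 0 0 -0.1"

```text
time: 19.55
tool_pos: [499.5, -15.3, 26.0]
eef_rot: [3.141, 0.0, 1.618]
ft_force: [0.4, -0.4, 0.0]
gripper_width: 0.2
grip_force: 0.0
```

jog_arm --pt "255 -0.001 0 0 0 0 0" --pt "255 -0.002 0 0 0 0 0" --pt "255 -0.002 0 0 0 0 0"

```text
time: 19.85
tool_pos: [499.5, -16.8, 25.7]
eef_rot: [3.141, -0.001, 1.618]
ft_force: [-1.3, 9.5, 4.5]
gripper_width: 0.6
grip_force: 4.4
```

jog_arm --pt "255 -0.001 0 0 0 0 0" --pt "255 -0.002 0 0 0 0 0" --pt "255 -0.002 0 0 0 0 0"

```text
time: 20.15
tool_pos: [499.4, -17.8, 25.7]
eef_rot: [-3.141, -0.002, 1.617]
ft_force: [-0.8, 26.3, 7.9]
gripper_width: 0.2
grip_force: 13.4
```

Firm contact, 26 N, at the predicted shut position. I'll back off and verify.

jog_arm --pt "255 0.01 0 0 0 0 0" --pt "255 0.05 0 0 0 0 0" --pt "255 0.1 0 -0.03 0 0 0" --pt "255 0.15 0 -0.08 0 0 0" --pt "255 0.18 0 -0.13 0 0 0" --pt "255 0.18 0 -0.13 0 0 0" --pt "255 0.18 0 -0.13 0 0 0"

```text
time: 20.85
tool_pos: [492.8, 163.2, 159.5]
eef_rot: [3.135, -0.002, 1.621]
ft_force: [0.4, -0.5, -0.2]
gripper_width: 0.7
grip_force: 0.0
```

Run:
```python
from h import *
c=camera("top");W=cloud(c);save(cv2.resize(c["color"][110:290,230:450],(726,594),interpolation=cv2.INTER_CUBIC),"fin")
T=W.reshape(-1,3);col=c["color"].reshape(-1,3).astype(int).max(1)
th=.053;R=np.array([[np.cos(th),-np.sin(th)],[np.sin(th),np.cos(th)]]);L=(T[:,:2]-[498.6,-90.4])@R
m=(np.abs(L[:,0])<44)&(L[:,1]>-42)&(L[:,1]<45)&(T[:,2]>42)&(T[:,2]<54)&(col<60)
(a,b),r=cv2.minEnclosingCircle(L[m].astype(np.float32));print("stack",round(a,1),round(b,1),round(2*r,1))
g=(np.abs(L[:,0])<40)&(L[:,1]>38)&(L[:,1]<90)&(T[:,2]>54)&(T[:,2]<66);print("pin holder frame",np.median(L[g],0).round(1),g.sum(),"want (-1,52.5)")
print(observe()["time"],observe()["tool_pos"])
```

```text
stack 0.2 -1.2 79.3
pin holder frame [-1.9 51.7] 21 want (-1,52.5)
20.9 [491.69897717 161.80588093 157.28567864]
```

View pics/fin.png

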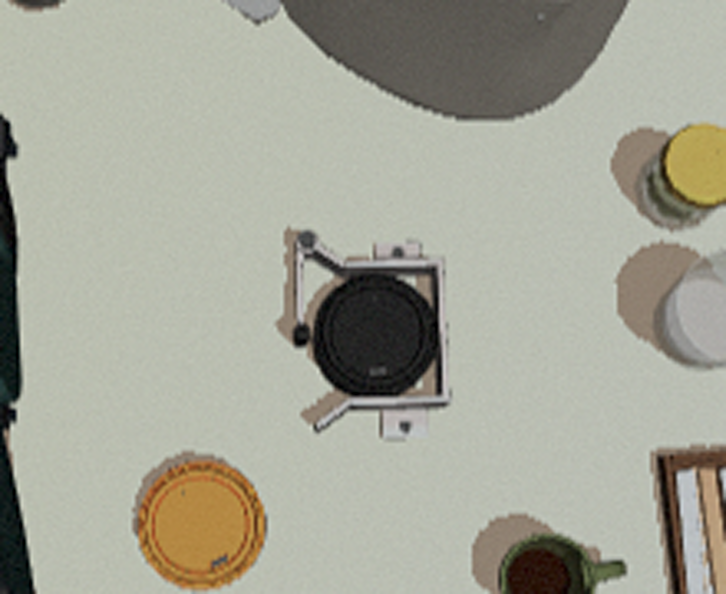

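The gate is shut, with the pin at crop (302,335), and the stack is home at (376,335). Everything else stands where it was.

```bash
python3 -c "
from rig import hand_in
print(hand_in())"
```

```text
the job is handed in; nothing more can be done
None
```

The 90 mm stack (lids_b) is fully home in the holder, the retaining arm is shut against its stop, nothing else was moved, and the job was handed in with the robot's clock at about 21 s of the 72 s allowed.

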